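# Clear the dock and draw the pin-gauge cassette

### The job

Take the scraper block and wipe the loose steel chips across the dock's deck into the chip trough at its far end, not touching the chips with the fingers, then put the scraper down on the desk, off the dock. Only then pinch the two opposed spring catches of the cassette together, lift it level and straight up about 10 cm out of its well, and finish while still holding it pinched there above the dock. Leave the ring gauge where it is.

Things in the scene. Friction and masses are not known exactly. Their poses are not given: they have to be found in the camera images.
- dock: fixed dock 300 x 150 mm, bare aluminium deck, dark sides. Origin on the desk under it; x runs lengthwise from the cassette end (-140 mm, towards the robot) to the trough end (+160 mm), z up. The flat deck is 40 mm above the desk, x -140 to +105 mm, y -75 to +75 mm. It does not move during the job
- dock_well (a point): centre of the well's mouth, at deck height (dock x = -80 mm). The opening is 50 mm along dock x by 95 mm along dock y; axes as the dock's
- dock_deck (a point): centre of the part of the deck where the chips lie, at deck height (dock x = +45 mm); chips lie within about 45 mm of it along dock x and within 60 mm along y
- dock_trough (a point): centre of the open chip trough's inner floor (dock x = +130.5 mm, 6 mm above the desk). The trough starts at the deck's far edge (dock x = +105) and is 51 mm wide along dock x, 142 mm along y inside; its 4 mm thick rims end 26 mm above the desk, lower than the deck; axes as the dock's
- cassette_grip (a point): point half-way between the cassette's two catch pads, 65 mm above its underside, 71 mm above the desk, 31 mm above the deck, 25 mm below the pin tops. Cassette: grey and black, 92 mm along its y, row of steel pins on top, about 250 g, standing 34 mm deep in the dock's well with 1.5 mm of play, axes as the dock's. Fingers close along its x; the pinched catches carry it
- catch_near (a joint): black ribbed catch pad on the cassette's -x side (facing the robot), 32 mm wide (y), 30 mm high, spring-loaded. Value in m: 0 at rest, 0.007 fully pressed in (1.5 N at first, 3.3 N fully). The pads are 56 mm apart over their outer faces at rest, 42 mm when both are fully in. Teeth below lock the cassette under the deck until both pads are at least about 4 mm in
- catch_far (a joint): the same catch pad on the cassette's +x side
- scraper_grip (a point): centre of the upright handle of the scraper block, 34 mm above its underside. Grey block with a rubber foot, 120 mm long along its y axis, 20 mm thick along x, 22 mm high; on it the handle, 70 mm along y, 16 mm thick along x, top 52 mm above the underside. Stands on the desk, 120 g, the same from both sides
- chip0: loose steel chip, a C-shaped curl of 6 mm round section, 17 mm across and 6 mm high, 10 g, lying on the deck. Origin at the centre of the curl, on its underside
- chip1: loose steel chip, a C-shaped curl of 6 mm round section, 18 mm across and 6 mm high, 10 g, lying on the deck. Origin at the centre of the curl, on its underside
- chip2: loose steel chip, a C-shaped curl of 6 mm round section, 16 mm across and 6 mm high, 10 g, lying on the deck. Origin at the centre of the curl, on its underside
- chip3: loose steel chip, a C-shaped curl of 6 mm round section, 19 mm across and 6 mm high, 10 g, lying on the deck. Origin at the centre of the curl, on its underside
- ring_gauge: bystander: steel ring, 47 mm across, 18 mm high, on the desk. Origin under its centre

How it is judged:
By the outcome, as a careful person would: the job done as asked, in the order asked, and still so for the second after the job is handed in, while the arm keeps its last pose, push and grip.
It also fails if it takes over 59 s, if anything falls off the work surface, if the arm or the gripper's body presses on something with over 40 N, if the wrist force passes 120 N, or if a joint passes its speed limit or range.

### The arm

A 6-joint arm with a two-finger parallel gripper is mounted at the origin on a cart in front of the work surface, level with it; the furniture and walls round the work are solid. World frame = base frame: x ahead of the robot, y to its left, z up, the work surface at z = 0. Lengths are in mm, angles in rad, forces in N, time in s.
With the tool pointing down it reaches from about 300 to 775 mm from the base axis. Payload 14.6 kg.
Tool frame: the origin (TCP) lies between the finger pads; the fingertips stand 19 mm ahead of it and the grasp point (between the pads) is the TCP; x points along the fingers, y is the direction in which the jaws open and shut, and the axes are right-handed (so a half turn about x gives the same grasp; the last joint's range is limited). The gripper opens to 94 mm and grips with 3 to 60 N. Pads are 16 mm wide; open, the fingers measure 119 mm over their backs; the gripper's body (75 mm by 177 mm) begins 78 mm behind the grasp point.
Start: joints at [1.191, 0.3, 1.521, -0, 1.321, -0.067], TCP at [169.245, 523.302, 224.446] pointing down, gripper open.
Joint ranges: [-3.03, 3.03], [-0.79, 2.21], [0.23, 2.52], [-1.04, 4.18], [0, 3.07], [-2.55, 2.55]. Speed limits (rad/s): [2.22, 2.22, 2.57, 3.14, 3.14, 3.14].

### API

Orientations are given as [roll, pitch, yaw] about the fixed x, y, z axes, in that order (R = Rz(yaw) Ry(pitch) Rx(roll)).
In Python, from cell import manip gives the robot as it stands.
- The arm moves only by the tool jog_arm, never from a script. Its argument "series" is one flat list of numbers, 7 for each row, row after row: the turn, a rotation vector about the world's x, y, z in rad, then the shift along the world's x, y, z in m, then the opening, from -1 (shut) to 1 (fully open). A call has 1 to 20 rows; each row is the pose to reach, as a shift and turn from the pose commanded when the call began; what a row does not reach only later rows make up. A row lasts 1/8 s, in which the tool goes at most 62.5 mm and 10.7 degrees, less where a joint would pass 70% of its speed; a pose out of reach is approached as far as the arm can. A call with a gripper value outside its range is refused whole. The fingers move at their own pace and stop on an object; "squeeze" is the grip in N (left out, the last holds). Time passes only in rows, so rows that repeat a pose let the fingers close. It gives the time, the measured TCP pose, the force and the opening at its end, in the units of the state.
- manip.read_state(): the state, without advancing time (a new reading comes with each control period).
- manip.camera(name): name is "side" or "top"; returns a dict with "color" (400x640x3 uint8, blue, green, red), "range_z" (400x640 float32, mm along the optical axis (not along the pixel's ray), 0 where there is no reading), "fx", "fy", "cx", "cy" (pixels), "pose" (4x4, takes a point from camera to world coordinates). Camera axes: x right, y down, z forward; pixel columns grow to the right and rows downward; lengths in mm; the calibration is good to about 2 mm. A picture is of the moment at which its call begins.
- manip.sign_off(): hands the job in, once; it reports no verdict.
The state is a dict: "clock": time; "joints": joint angles; "qd": joint speeds; "effort": joint torques, N m; "eef_pos": TCP position; "eef_rot": TCP orientation; "wrist_force": force on the tool from outside, world axes, zero at the start; "moment": the same for the moment, N m; "finger_gap": finger opening in mm.
Only numpy, scipy, OpenCV 4.12 (cv2) and the standard library are available. Lean on these libraries where they do the work, as an engineer would, in place of code of your own. Each camera call takes 0.05 s, during which the arm holds its last target.

## Working session

There is one attempt and no reset: what is moved stays moved. The work goes in short steps, Python scripts to look and compute and a tool call to move; the robot and the scene stay as the last step left them, time stands still between calls to the robot, and variables do not carry over. Pictures are saved under pics/ and viewed, and the job is handed in when it is done.

Besides the shell and the picture viewer there is one more tool, called after "Emit:" by a JSON object that holds its "method" and its "body", one argument or row to a line. jog_arm: Moves the arm, as the interface text tells. Its arguments: {"type":"object","properties":{"series":{"type":"array","items":{"type":"number"}},"squeeze":{"type":"number"}},"required":["series"]}

```bash
mkdir -p pics; ls; python3 - <<'E'
from cell import manip
import cv2,numpy as np
s=manip.read_state();print(s)
for n in("side","top"):
    c=manip.camera(n);cv2.imwrite(f"pics/{n}0.png",c["color"]);print(n,c["fx"],c["cx"],c["cy"],np.round(c["pose"],3).tolist())
    np.savez(f"{n}0.npz",**c)
E
```

```text
pics
{'clock': 0.0, 'joints': array([ 1.19136162e+00,  3.00455229e-01,  1.52155079e+00, -1.13569341e-05,
        1.32070471e+00, -6.66081298e-02]), 'qd': array([-0.00053439,  0.00097743, -0.00045734,  0.00141757, -0.00023356,
        0.00092912]), 'effort': array([ 8.40346420e-04, -5.31808162e+01, -3.52745998e+01,  7.09294947e-02,
        2.43276829e-02, -9.43255100e-05]), 'eef_pos': array([169.18623491, 523.08946695, 223.90783758]), 'eef_rot': array([-1.62756607,  1.56967819, -1.94038983]), 'wrist_force': array([ 0.31841664,  0.53876389, -0.46767692]), 'moment': array([-0.03086449,  0.02026643,  0.01268131]), 'finger_gap': 93.96073123409636}
side 399.9697173051293 319.9823771902746 207.10605520472618 [[0.999, -0.011, 0.044, 506.453], [-0.043, -0.501, 0.864, -606.526], [0.012, -0.865, -0.501, 516.188], [0.0, 0.0, 0.0, 1.0]]
top 459.37634724639616 312.8739789338622 208.8077319586659 [[0.004, -0.985, 0.173, 397.394], [-1.0, -0.005, -0.004, 183.846], [0.005, -0.173, -0.985, 993.781], [0.0, 0.0, 0.0, 1.0]]
```

View pics/top0.png

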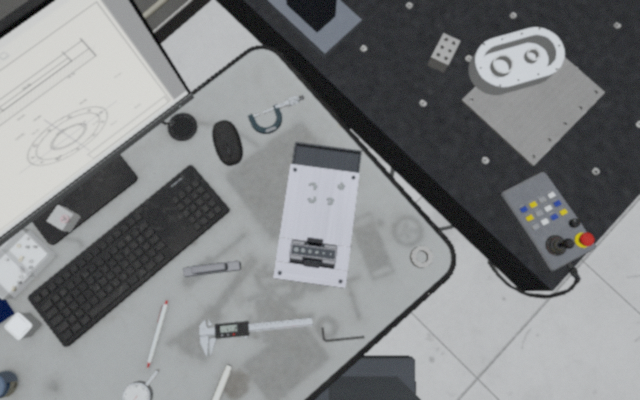

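View pics/side0.png

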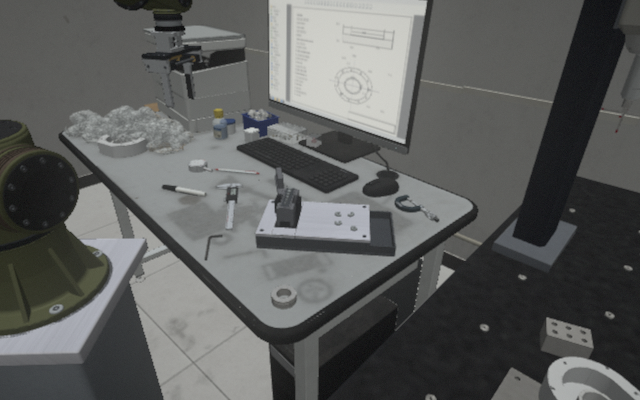

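```bash
cat > h.py <<'E'
import numpy as np,cv2
def ray(c,u,v,z):
    P=c["pose"];d=P[:3,:3]@np.array([(u-c["cx"])/c["fx"],(v-c["cy"])/c["fy"],1]);o=P[:3,3]
    return o+d*(z-o[2])/d[2]
def cloud(c):
    v,u=np.mgrid[0:400,0:640];z=c["range_z"]
    p=np.stack([(u-c["cx"])/c["fx"]*z,(v-c["cy"])/c["fy"]*z,z],-1)
    return p@c["pose"][:3,:3].T+c["pose"][:3,3]
E
python3 - <<'E'
import numpy as np,cv2
c=np.load("top0.npz")["color"];s=np.load("side0.npz")["color"]
cv2.imwrite("pics/tz.png",cv2.resize(c[135:295,170:370],None,fx=4,fy=4,interpolation=cv2.INTER_CUBIC)[:600])
cv2.imwrite("pics/sz.png",cv2.resize(s[155:265,240:400],None,fx=5,fy=5,interpolation=cv2.INTER_CUBIC))
cv2.imwrite("pics/tz.png",cv2.resize(c[135:285,170:370],None,fx=4,fy=4,interpolation=cv2.INTER_CUBIC))
E
```

```text
(no output)
```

View pics/tz.png

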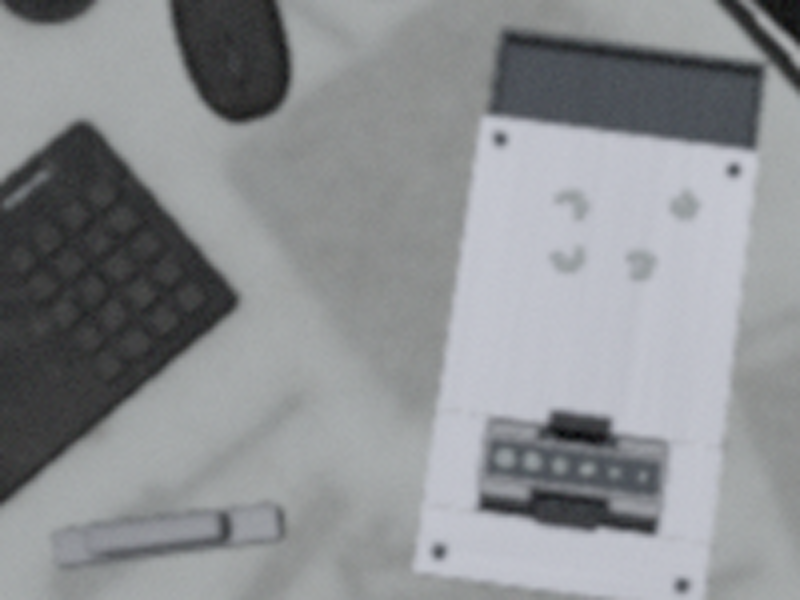

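View pics/sz.png

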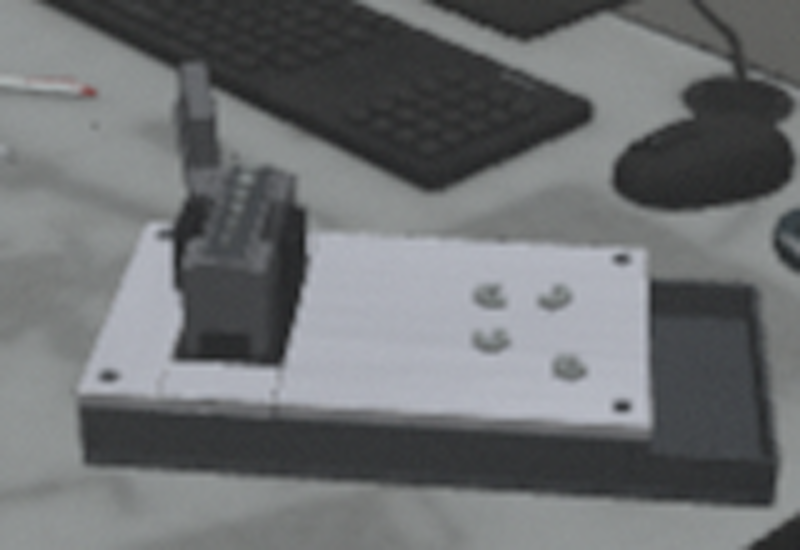

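```bash
python3 - <<'E'
import numpy as np,cv2
from h import *
c=dict(np.load("top0.npz"));s=dict(np.load("side0.npz"))
def plane(c,m,z):
    v,u=np.nonzero(m);return np.array([ray(c,a,b,z)[:2] for a,b in zip(u,v)])
for n,c in(("top",c),("side",s)):
    P=cloud(c);ok=c["range_z"]>0
    reg=(P[...,0]>200)&(P[...,0]<750)&(P[...,1]>-50)&(P[...,1]<450)&ok
    m=reg&(abs(P[...,2]-40)<6)&(c["color"].min(-1)>165)
    m=cv2.morphologyEx(m.astype(np.uint8),cv2.MORPH_OPEN,np.ones((3,3)))
    cn=max(cv2.findContours(m,cv2.RETR_EXTERNAL,cv2.CHAIN_APPROX_NONE)[0],key=cv2.contourArea)[:,0]
    w=np.array([ray(c,a,b,40)[:2] for a,b in cn],np.float32)
    r=cv2.minAreaRect(w);print(n,"deck",r,cv2.boxPoints(r).tolist(),"z",np.median(P[m>0][:,2]))
    # desk height
    d=reg&(abs(P[...,2])<8);print("desk z",np.median(P[d][:,2]))
    for lo,hi,name in((12,60,"all"),(44,60,"scr top"),(14,30,"scr foot")):
        m=reg&(P[...,2]>lo)&(P[...,2]<hi)&(P[...,1]>P[...,0]*0+215)&(P[...,0]<430)
        n_,l,st,ce=cv2.connectedComponentsWithStats(m.astype(np.uint8))
        for i in range(1,n_):
            if st[i,4]>30:
                q=P[l==i];print(name,st[i].tolist(),q[:,2].min().round(),np.percentile(q[:,2],90).round(1),cv2.minAreaRect(q[:,:2].astype(np.float32)))
    m=reg&(P[...,2]>84)&(P[...,2]<110)
    q=P[m];
    if len(q)>5: print("pins",len(q),q.mean(0),cv2.minAreaRect(q[:,:2].astype(np.float32)))
E
```

```text
top deck ((532.8643188476562, 171.8860626220703), (149.79959106445312, 243.78469848632812), 82.41999816894531) [[402.15704345703125, 113.71964263916016], [643.8114624023438, 81.56189727783203], [663.5715942382812, 230.052490234375], [421.91717529296875, 262.2102355957031]] z 40.56161935503246
desk z 0.4876827146609912
all [184, 273, 19, 4, 34] 12.0 22.7 ((428.5674743652344, 431.41436767578125), (4.120577812194824, 36.47309112548828), 7.201104640960693)
all [273, 274, 23, 7, 128] 24.0 43.0 ((422.6142272949219, 238.32469177246094), (45.49147033691406, 12.211538314819336), 89.79441833496094)
all [214, 321, 37, 18, 459] 12.0 16.6 ((315.73199462890625, 346.0251770019531), (32.74857711791992, 74.45428466796875), 1.8015332221984863)
all [216, 364, 15, 25, 155] 12.0 17.3 ((222.06765747070312, 359.33782958984375), (13.749526977539062, 49.54964828491211), 69.6387710571289)
scr foot [214, 321, 35, 18, 298] 14.0 17.0 ((315.72723388671875, 347.7450866699219), (32.494815826416016, 70.15607452392578), 2.1088507175445557)
scr foot [216, 366, 14, 23, 113] 14.0 17.6 ((221.43063354492188, 359.61566162109375), (13.639669418334961, 48.241336822509766), 69.24967956542969)
pins 892 [470.93758214 179.93152166  90.22049302] ((471.42230224609375, 180.06118774414062), (91.78739929199219, 55.96286392211914), 83.11068725585938)
side deck ((576.9932861328125, 160.55023193359375), (144.44903564453125, 154.82315063476562), 82.2271499633789) [[490.5248718261719, 99.45891571044922], [643.925537109375, 78.51970672607422], [663.461669921875, 221.64154052734375], [510.06103515625, 242.58074951171875]] z 38.197923177227665
desk z -1.898089489221661
all [265, 200, 7, 9, 35] 36.0 39.2 ((425.4473876953125, 234.83499145507812), (40.77055740356445, 11.249156951904297), 84.3165054321289)
pins 331 [472.13258098 168.77292363  88.2652295 ] ((471.4554748535156, 173.67591857910156), (91.99185943603516, 53.9893913269043), 79.70234680175781)
```

```bash
python3 - <<'E'
import numpy as np,cv2
from h import *
c=dict(np.load("top0.npz"));s=dict(np.load("side0.npz"))
for n,c in(("top",c),("side",s)):
    P=cloud(c);ok=c["range_z"]>0
    reg=(P[...,0]>380)&(P[...,0]<480)&(P[...,1]>300)&(P[...,1]<500)&ok
    for lo,hi,name in((8,60,"all"),(38,60,"top"),(14,30,"foot")):
        m=reg&(P[...,2]>lo)&(P[...,2]<hi)
        n_,l,st,ce=cv2.connectedComponentsWithStats(m.astype(np.uint8))
        for i in range(1,n_):
            if st[i,4]>15:
                q=P[l==i];print(n,name,st[i].tolist(),q[:,2].min().round(),np.percentile(q[:,2],90).round(1),cv2.minAreaRect(q[:,:2].astype(np.float32)),cv2.boxPoints(cv2.minAreaRect(q[:,:2].astype(np.float32))).round().tolist())
c=s["color"];cv2.imwrite("pics/sz2.png",cv2.resize(c[155:215,250:320],None,fx=8,fy=8,interpolation=cv2.INTER_CUBIC))
c=np.load("top0.npz")["color"];cv2.imwrite("pics/tz2.png",cv2.resize(c[250:290,175:250],None,fx=10,fy=10,interpolation=cv2.INTER_CUBIC))
c=dict(np.load("top0.npz"))
# hand-read pixel candidates
for u,v,z in((183.5,272,22),(240.5,266,22),(193,271,52),(226,267.5,52)): print(u,v,z,ray(c,u,v,z).round(1))
E
```

```text
top all [161, 250, 21, 17, 183] 8.0 17.7 ((462.30352783203125, 480.37420654296875), (34.03334426879883, 39.48106384277344), 0.51984041929245) [[445.0, 500.0], [445.0, 460.0], [479.0, 461.0], [479.0, 500.0]]
top all [183, 260, 58, 17, 568] 8.0 53.6 ((441.22991943359375, 393.65673828125), (20.25801658630371, 119.35291290283203), 7.345087051391602) [[424.0, 452.0], [439.0, 333.0], [459.0, 336.0], [444.0, 454.0]]
top top [191, 262, 36, 12, 283] 39.0 54.2 ((441.5473937988281, 393.31298828125), (16.49327278137207, 70.4181137084961), 7.228750228881836) [[429.0, 427.0], [438.0, 357.0], [454.0, 359.0], [445.0, 429.0]]
top foot [161, 250, 19, 17, 91] 14.0 19.4 ((468.2796936035156, 486.9969482421875), (19.123937606811523, 49.203582763671875), 40.13447189331055) [[445.0, 500.0], [477.0, 462.0], [491.0, 474.0], [460.0, 512.0]]
top foot [183, 260, 57, 17, 257] 14.0 22.2 ((441.2392578125, 393.65789794921875), (20.239179611206055, 119.35291290283203), 7.345087051391602) [[424.0, 452.0], [439.0, 333.0], [459.0, 336.0], [444.0, 454.0]]
side all [274, 167, 20, 29, 246] 8.0 49.5 ((443.9490051269531, 418.063720703125), (175.5111846923828, 49.63759231567383), 76.19696807861328) [[399.0, 339.0], [447.0, 327.0], [489.0, 497.0], [441.0, 509.0]]
side top [275, 168, 8, 14, 85] 39.0 50.4 ((442.1656799316406, 386.7831726074219), (15.791126251220703, 67.8149185180664), 8.84317684173584) [[429.0, 419.0], [440.0, 352.0], [455.0, 354.0], [445.0, 422.0]]
side foot [275, 175, 9, 20, 69] 14.0 27.7 ((442.49542236328125, 385.55548095703125), (19.607040405273438, 113.9200439453125), 6.953866004943848) [[426.0, 441.0], [440.0, 328.0], [459.0, 330.0], [445.0, 443.0]]
183.5 272 22 [432.5 449.9  22. ]
240.5 266 22 [445.5 331.   22. ]
193 271 52 [433.5 422.5  52. ]
226 267.5 52 [440.9 355.8  52. ]
```

View pics/tz2.png

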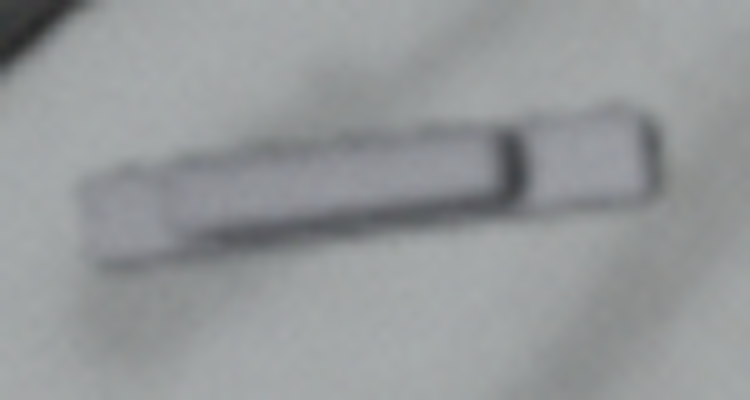

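View pics/sz2.png

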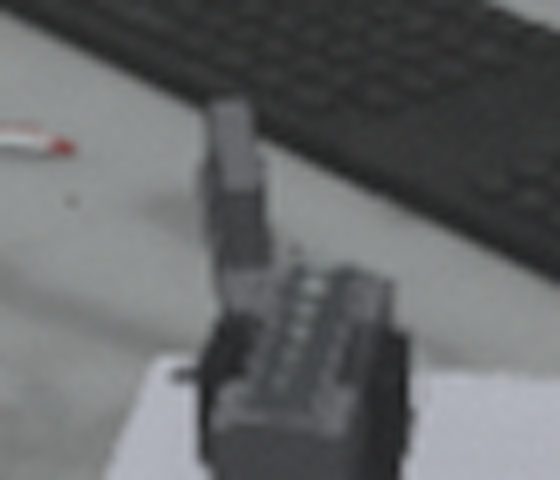

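```bash
python3 - <<'E'
import numpy as np,cv2
from h import *
from scipy.spatial.transform import Rotation as R
from cell import manip
s=manip.read_state();M=R.from_euler('xyz',s["eef_rot"]).as_matrix();print(M.round(3),"jaw yaw",np.degrees(np.arctan2(M[1,1],M[0,1])))
yaw=np.radians(-7.58);O=np.array([550.2,169.6]);Rd=np.array([[np.cos(yaw),-np.sin(yaw)],[np.sin(yaw),np.cos(yaw)]])
for n in("top","side"):
    c=dict(np.load(n+"0.npz"));P=cloud(c)
    g=c["color"].min(-1).astype(int)
    v,u=np.mgrid[0:400,0:640]
    W=np.array([ray(c,a,b,43) for a,b in zip(u.ravel(),v.ravel())])[:,:2]
    L=((W-O)@Rd).reshape(400,640,2)
    reg=(L[...,0]>-15)&(L[...,0]<92)&(abs(L[...,1])<70)
    m=reg&(g<150 if n=="side" else g<165)
    k,l,st,ce=cv2.connectedComponentsWithStats(m.astype(np.uint8),connectivity=8)
    print(n,np.median(g[reg]))
    for i in range(1,k):
        if st[i,4]>3:
            q=L[l==i];print(st[i,4],ce[i].round(1),"dock min",q.min(0).round(1),"max",q.max(0).round(1))
E
```

```text
[[-0.     0.308  0.951]
 [-0.001  0.951 -0.308]
 [-1.    -0.001 -0.   ]] jaw yaw 72.07583670282418
top 192.0
6 [294.5 170.3] dock min [88.4 58.8] max [91.2 65.1]
5 [352.6 178. ] dock min [ 88.2 -65.9] max [ 92.  -59.3]
25 [313.5 185.4] dock min [55.3 11.5] max [68.2 25. ]
28 [340.6 186.1] dock min [ 62.9 -45.4] max [ 76.1 -34.1]
27 [311.9 200. ] dock min [26.4  9.9] max [38.2 24.8]
34 [329.8 200.9] dock min [ 27.4 -27.8] max [ 41.  -14.9]
side 174.0
59 [341.1 202.4] dock min [-12.7  63. ] max [91.1 69.9]
26 [337.5 214.1] dock min [29.1  2.5] max [41.1 21. ]
25 [350.6 214.4] dock min [56.8  5.5] max [72.7 24.3]
30 [337.7 223. ] dock min [ 29.  -35.4] max [ 44.9 -17.9]
30 [353.2 228.2] dock min [ 65.  -51.8] max [ 80.2 -35.2]
```

Emit:
{"method": "jog_arm", "body": {
  "series": [0, 0, -0.142, 0.034, -0.0162, 0, 1, 0, 0, -0.283, 0.068, -0.0325, -0.012, 1, 0, 0, -0.425, 0.102, -0.0487, -0.025, 1, 0, 0, -0.567, 0.136, -0.0649, -0.04, 1, 0, 0, -0.708, 0.17, -0.0811, -0.06, 1, 0, 0, -0.85, 0.204, -0.0974, -0.08, 1, 0, 0, -0.991, 0.238, -0.1136, -0.095, 1, 0, 0, -1.133, 0.2722, -0.1298, -0.104, 1, 0, 0, -1.133, 0.2722, -0.1298, -0.104, 1, 0, 0, -1.133, 0.2722, -0.1298, -0.104, 1]
}}

```text
clock: 1.35
eef_pos: [440.9, 393.7, 120.4]
eef_rot: [-1.334, 1.57, -2.778]
wrist_force: [-0.5, 0.2, 0.1]
finger_gap: 94.0
```

```bash
python3 - <<'E'
from cell import manip
import cv2,numpy as np
from scipy.spatial.transform import Rotation as R
s=manip.read_state();M=R.from_euler('xyz',s["eef_rot"]).as_matrix();print(s["clock"],s["eef_pos"],s["wrist_force"],s["finger_gap"],"jaw yaw",np.degrees(np.arctan2(M[1,1],M[0,1])),M[:,0].round(3))
a=manip.camera("top")["color"];b=manip.camera("side")["color"]
cv2.imwrite("pics/s1.png",np.vstack([cv2.resize(x,None,fx=3,fy=3) for x in(b[120:220,200:460],)]));cv2.imwrite("pics/t1.png",cv2.resize(a[200:330,120:320],None,fx=4,fy=4))
E
```

```text
1.35 [440.91123868 393.70037633 120.37650993] [-0.50933609  0.19080195  0.12747755] 93.98518776146481 jaw yaw 7.259431950285185 [-0. -0. -1.]
```

View pics/s1.png

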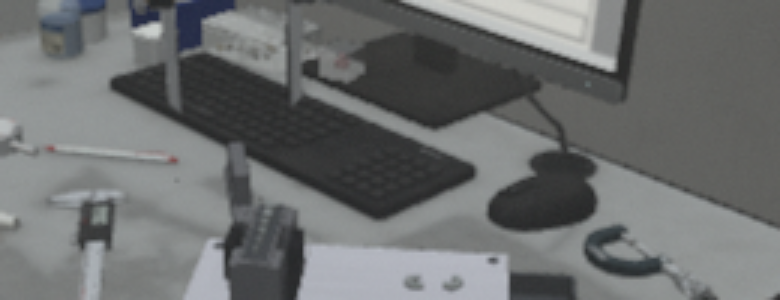

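Emit:
{"method": "jog_arm", "body": {
  "series": [0, 0, 0, 0, 0, -0.03, 1, 0, 0, 0, 0, 0, -0.06, 1, 0, 0, 0, 0, 0, -0.0755, 1, 0, 0, 0, 0, 0, -0.0755, 1, 0, 0, 0, 0, 0, -0.0755, -1, 0, 0, 0, 0, 0, -0.0755, -1, 0, 0, 0, 0, 0, -0.0755, -1, 0, 0, 0, 0, 0, -0.0755, -1, 0, 0, 0, 0, 0, -0.0755, -1, 0, 0, 0, 0, 0, -0.0755, -1, 0, 0, 0, 0, 0, -0.0755, -1, 0, 0, 0, 0, 0, -0.0755, -1],
  "squeeze": 30
}}

```text
clock: 2.95
eef_pos: [441.5, 393.5, 44.9]
eef_rot: [-1.512, 1.571, -2.958]
wrist_force: [0.9, -0.5, 1.1]
finger_gap: 17.4
```

Emit:
{"method": "jog_arm", "body": {
  "series": [0, 0, 0, 0, 0, 0, -1, 0, 0, 0, 0, 0, 0.01, -1, 0, 0, 0, 0, 0, 0.05, -1, 0, 0, 0, 0, 0, 0.09, -1, 0, 0, 0, 0, 0, 0.12, -1, 0, 0, -0.043, 0.0187, -0.039, 0.12, -1, 0, 0, -0.086, 0.0375, -0.078, 0.12, -1, 0, 0, -0.129, 0.0562, -0.117, 0.12, -1, 0, 0, -0.172, 0.0749, -0.1563, 0.12, -1, 0, 0, -0.215, 0.0937, -0.1954, 0.12, -1, 0, 0, -0.258, 0.1124, -0.2345, 0.12, -1, 0, 0, -0.258, 0.1124, -0.2345, 0.12, -1, 0, 0, -0.258, 0.1124, -0.2345, 0.09, -1, 0, 0, -0.258, 0.1124, -0.2345, 0.06, -1, 0, 0, -0.258, 0.1124, -0.2345, 0.05, -1, 0, 0, -0.258, 0.1124, -0.2345, 0.05, -1, 0, 0, -0.258, 0.1124, -0.2345, 0.05, -1]
}}

```text
clock: 5.08
eef_pos: [554.4, 159.4, 96.3]
eef_rot: [1.939, 1.569, 0.235]
wrist_force: [-0.5, 0.3, -1.1]
finger_gap: 15.6
```

```bash
cat > look.py <<'E'
import sys
from cell import manip
import cv2,numpy as np
from scipy.spatial.transform import Rotation as R
s=manip.read_state();M=R.from_euler('xyz',s["eef_rot"]).as_matrix();print(s["clock"],s["eef_pos"].round(2),s["wrist_force"].round(2),s["finger_gap"].round(2),"jaw yaw",np.degrees(np.arctan2(M[1,1],M[0,1])).round(2),M[:,0].round(3))
n=sys.argv[1]
for k in("top","side"):
    c=manip.camera(k);np.savez(k+n+".npz",**c)
    im=c["color"][120:300,260:400] if k=="top" else c["color"][140:270,240:440]
    f=3 if k=="top" else 4
    cv2.imwrite(f"pics/{k}{n}.png",cv2.resize(im,None,fx=f,fy=f,interpolation=cv2.INTER_CUBIC))
E
python3 look.py 2
```

```text
Traceback (most recent call last):
  File "look.py", line 5, in <module>
    s=manip.read_state();M=R.from_euler('xyz',s["eef_rot"]).as_matrix();print(s["clock"],s["eef_pos"].round(2),s["wrist_force"].round(2),s["finger_gap"].round(2),"jaw yaw",np.degrees(np.arctan2(M[1,1],M[0,1])).round(2),M[:,0].round(3))
                                                                                                                                         ^^^^^^^^^^^^^^^^^^^^^
AttributeError: 'float' object has no attribute 'round'
```

```bash
sed -i 's/s\["finger_gap"\].round(2)/round(s["finger_gap"],2)/' look.py
python3 look.py 2
```

```text
5.075 [554.36 159.37  96.28] [-0.48  0.29 -1.12] 15.55 jaw yaw -7.6 [ 0.002  0.    -1.   ]
```

View pics/side2.png

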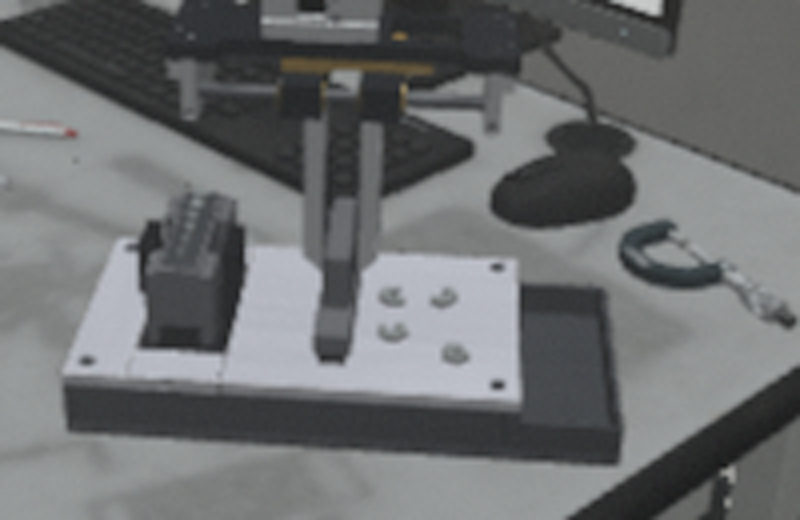

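View pics/top2.png

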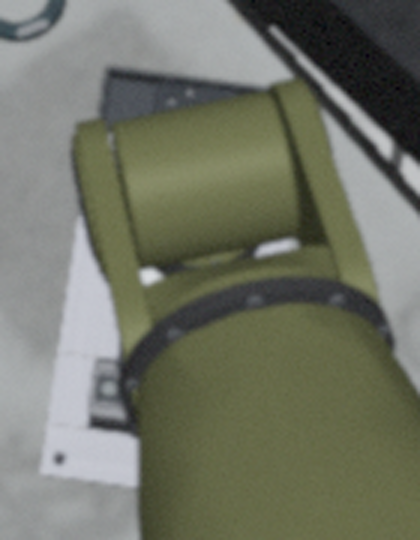

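Emit:
{"method": "jog_arm", "body": {
  "series": [0, 0, 0, 0, 0, -0.004, -1, 0, 0, 0, 0, 0, -0.007, -1, 0, 0, 0, 0, 0, -0.0085, -1, 0, 0, 0, 0, 0, -0.0085, -1]
}}

```text
clock: 5.68
eef_pos: [553.8, 159.0, 86.3]
eef_rot: [-1.205, 1.57, -2.909]
wrist_force: [0.6, 0.4, -1.9]
finger_gap: 15.8
```

Emit:
{"method": "jog_arm", "body": {
  "series": [0, 0, 0, 0, 0, -0.001, -1, 0, 0, 0, 0, 0, -0.001, -1, 0, 0, 0, 0, 0, -0.0015, -1, 0, 0, 0, 0, 0, -0.0015, -1]
}}

```text
clock: 6.18
eef_pos: [553.8, 159.0, 84.9]
eef_rot: [-2.382, 1.571, 2.198]
wrist_force: [0.2, -0.1, -1.7]
finger_gap: 16.2
```

Emit:
{"method": "jog_arm", "body": {
  "series": [0, 0, 0, 0, 0, -0.0007, -1, 0, 0, 0, 0, 0, -0.0007, -1, 0, 0, 0, 0, 0, -0.0007, -1]
}}

```text
clock: 6.55
eef_pos: [553.9, 159.0, 84.9]
eef_rot: [1.885, 1.57, 0.181]
wrist_force: [-2.9, -0.8, 5.7]
finger_gap: 15.9
```

Emit:
{"method": "jog_arm", "body": {
  "series": [0, 0, 0, 0.0083, -0.0011, 0.0003, -1, 0, 0, 0, 0.0167, -0.0022, 0.0003, -1, 0, 0, 0, 0.025, -0.0033, 0.0003, -1, 0, 0, 0, 0.0334, -0.0044, 0.0003, -1, 0, 0, 0, 0.0417, -0.0056, 0.0003, -1, 0, 0, 0, 0.05, -0.0067, 0.0003, -1]
}}

```text
clock: 7.3
eef_pos: [604.5, 152.3, 84.9]
eef_rot: [-2.895, 1.571, 1.684]
wrist_force: [-3.5, 0.6, 5.9]
finger_gap: 16.0
```

```bash
python3 look.py 3
```

```text
7.3 [604.45 152.29  84.89] [-3.51  0.64  5.92] 15.96 jaw yaw -7.62 [-0.  0. -1.]
```

View pics/side3.png

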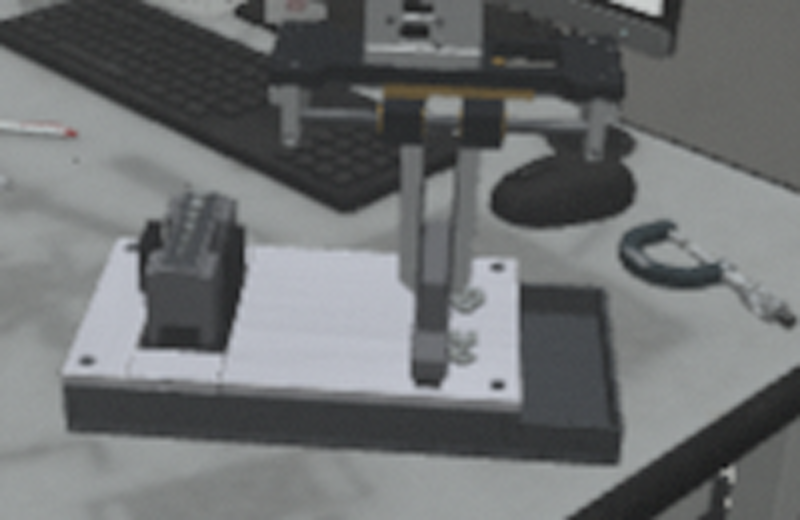

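Emit:
{"method": "jog_arm", "body": {
  "series": [0, 0, 0, 0.0083, -0.0011, 0, -1, 0, 0, 0, 0.0167, -0.0022, 0, -1, 0, 0, 0, 0.025, -0.0033, 0, -1, 0, 0, 0, 0.0334, -0.0044, 0, -1, 0, 0, 0, 0.0417, -0.0056, 0, -1, 0, 0, 0, 0.0485, -0.0064, 0, -1, 0, 0, 0, 0.0525, -0.007, 0, -1, 0, 0, 0, 0.0525, -0.007, 0, -1]
}}

```text
clock: 8.4
eef_pos: [656.8, 145.3, 84.9]
eef_rot: [1.936, 1.57, 0.232]
wrist_force: [-0.0, 0.2, 4.5]
finger_gap: 15.6
```

```bash
python3 look.py 4
```

```text
8.4 [656.8  145.32  84.86] [-0.03  0.24  4.53] 15.63 jaw yaw -7.62 [ 0.001  0.    -1.   ]
```

View pics/side4.png

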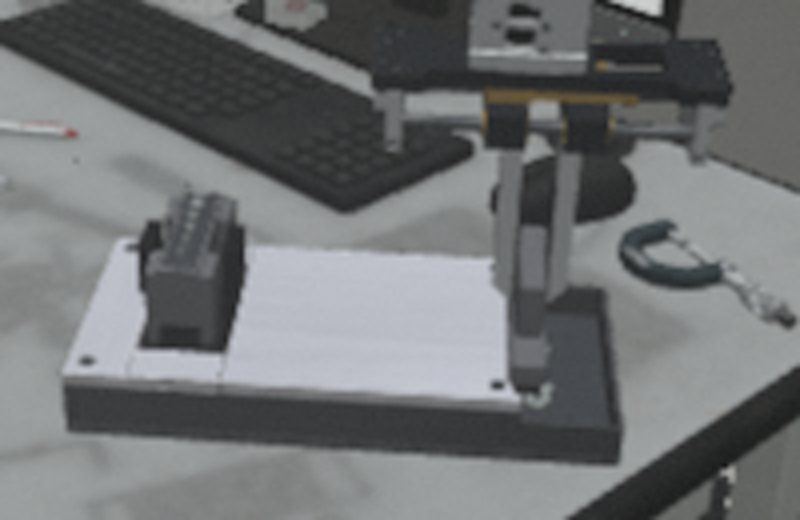

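Emit:
{"method": "jog_arm", "body": {
  "series": [0, 0, 0, 0, 0, 0.03, -1, 0, 0, 0, 0, 0, 0.07, -1, 0, 0, 0.029, -0.0239, 0.0276, 0.08, -1, 0, 0, 0.057, -0.0478, 0.0551, 0.08, -1, 0, 0, 0.086, -0.0718, 0.0827, 0.08, -1, 0, 0, 0.115, -0.0957, 0.1102, 0.08, -1, 0, 0, 0.143, -0.1196, 0.1378, 0.08, -1, 0, 0, 0.172, -0.1435, 0.1653, 0.08, -1, 0, 0, 0.201, -0.1675, 0.1929, 0.08, -1, 0, 0, 0.229, -0.1914, 0.2204, 0.08, -1, 0, 0, 0.258, -0.2153, 0.248, 0.08, -1, 0, 0, 0.258, -0.2153, 0.248, 0.05, -1, 0, 0, 0.258, -0.2153, 0.248, 0.01, -1, 0, 0, 0.258, -0.2153, 0.248, -0.02, -1, 0, 0, 0.258, -0.2153, 0.248, -0.033, -1, 0, 0, 0.258, -0.2153, 0.248, -0.033, -1, 0, 0, 0.258, -0.2153, 0.248, -0.033, -1]
}}

```text
clock: 10.62
eef_pos: [441.6, 393.7, 52.8]
eef_rot: [2.118, 1.569, 0.672]
wrist_force: [0.7, -0.4, -0.5]
finger_gap: 15.8
```

```bash
python3 look.py 5; python3 - <<'E'
import numpy as np,cv2
a=np.load("top5.npz")["color"]
cv2.imwrite("pics/top5.png",cv2.resize(a[100:300,150:400],None,fx=3,fy=3,interpolation=cv2.INTER_CUBIC))
E
```

```text
10.625 [441.58 393.69  52.78] [ 0.66 -0.36 -0.54] 15.84 jaw yaw 7.16 [ 0.001  0.001 -1.   ]
```

View pics/top5.png

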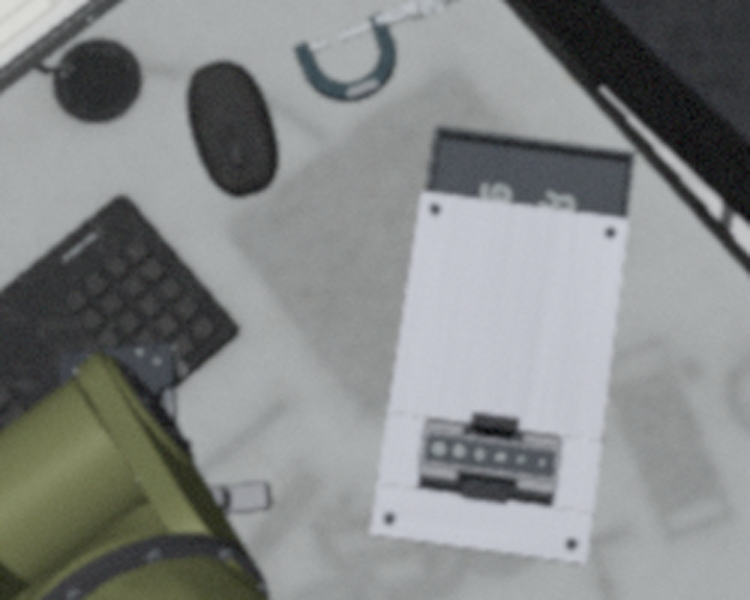

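View pics/side5.png

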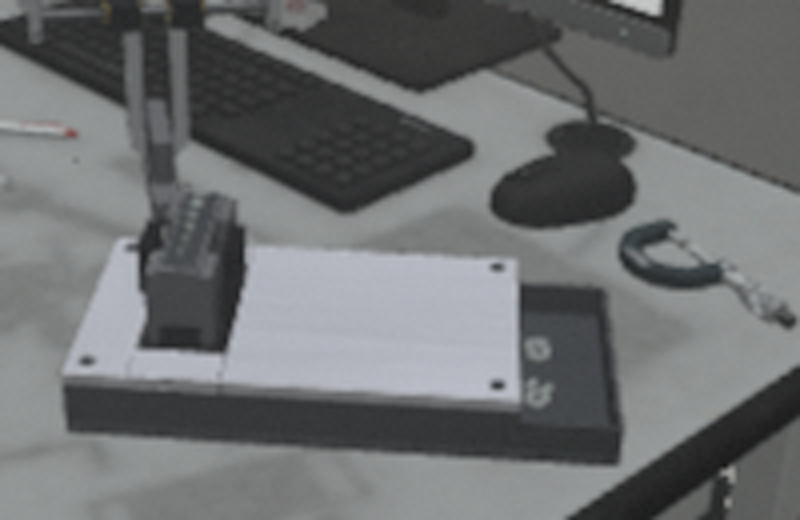

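Emit:
{"method": "jog_arm", "body": {
  "series": [0, 0, 0, 0, 0, -0.003, -1, 0, 0, 0, 0, 0, -0.006, -1, 0, 0, 0, 0, 0, -0.0066, -1, 0, 0, 0, 0, 0, -0.0066, -1, 0, 0, 0, 0, 0, -0.0066, -1]
}}

```text
clock: 11.35
eef_pos: [441.0, 393.3, 44.9]
eef_rot: [-1.268, 1.571, -2.714]
wrist_force: [1.0, 0.1, -1.4]
finger_gap: 16.0
```

Emit:
{"method": "jog_arm", "body": {
  "series": [0, 0, 0, 0, 0, -0.0005, -1, 0, 0, 0, 0, 0, -0.0005, -1, 0, 0, 0, 0, 0, -0.0005, 1, 0, 0, 0, 0, 0, -0.0005, 1, 0, 0, 0, 0, 0, -0.0005, 1, 0, 0, 0, 0, 0, -0.0005, 1, 0, 0, 0, 0, 0, -0.0005, 1, 0, 0, 0, 0, 0, -0.0005, 1]
}}

```text
clock: 12.35
eef_pos: [441.1, 393.3, 44.4]
eef_rot: [0.824, 1.571, -0.621]
wrist_force: [0.6, 0.7, 0.1]
finger_gap: 72.6
```

Emit:
{"method": "jog_arm", "body": {
  "series": [0, 0, 0, 0, 0, 0.03, 1, 0, 0, 0, 0, 0, 0.07, 1, 0, 0, 0, 0, 0, 0.11, 1, 0, 0, -0.043, 0.005, -0.0355, 0.13, 1, 0, 0, -0.086, 0.01, -0.0711, 0.13, 1, 0, 0, -0.129, 0.015, -0.1066, 0.13, 1, 0, 0, -0.172, 0.02, -0.1421, 0.13, 1, 0, 0, -0.215, 0.025, -0.1777, 0.13, 1, 0, 0, -0.258, 0.0299, -0.2132, 0.13, 1, 0, 0, -0.258, 0.0299, -0.2132, 0.13, 1, 0, 0, -0.258, 0.0299, -0.2132, 0.13, 1]
}}

```text
clock: 13.72
eef_pos: [471.0, 180.5, 174.5]
eef_rot: [2.558, 1.571, 0.855]
wrist_force: [0.3, 0.4, 1.0]
finger_gap: 94.6
```

```bash
python3 look.py 6; python3 - <<'E'
import numpy as np,cv2
a=np.load("top6.npz")["color"]
cv2.imwrite("pics/top6.png",cv2.resize(a[100:300,150:400],None,fx=3,fy=3,interpolation=cv2.INTER_CUBIC))
E
```

```text
13.725 [470.96 180.51 174.53] [0.33 0.35 0.96] 94.63 jaw yaw -7.6 [ 0.  0. -1.]
```

View pics/top6.png

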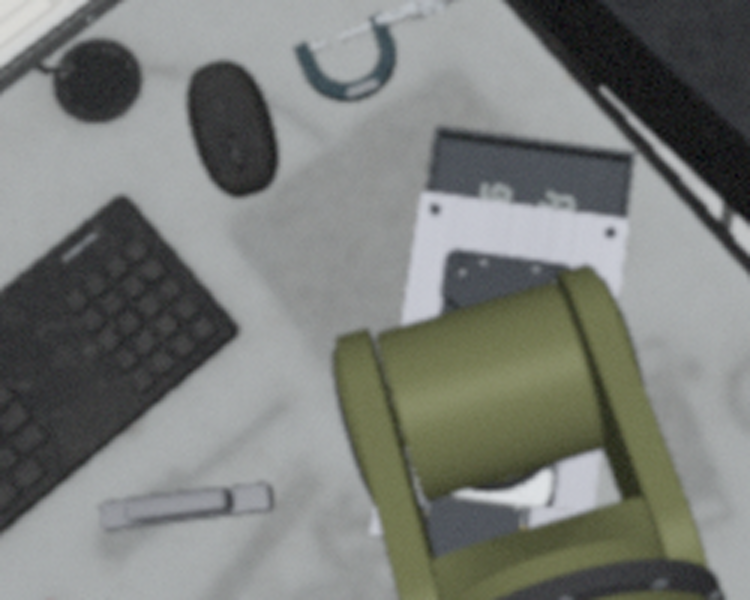

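View pics/side6.png

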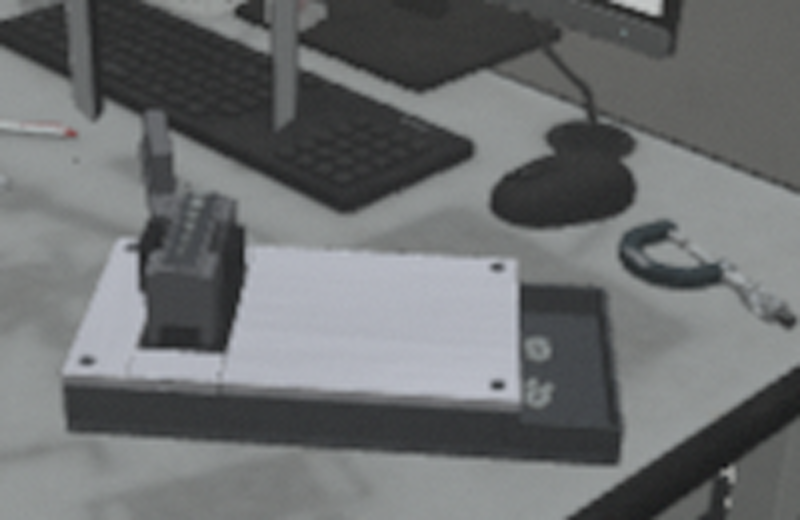

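```bash
python3 - <<'E'
import numpy as np,cv2
from h import *
yaw=np.radians(-7.58);O=np.array([550.2,169.6]);Rd=np.array([[np.cos(yaw),-np.sin(yaw)],[np.sin(yaw),np.cos(yaw)]])
for n in("side6","top6"):
    c=dict(np.load(n+".npz"));P=cloud(c);L=(P[...,:2]-O)@Rd
    m=(L[...,0]>103)&(L[...,0]<150)&(abs(L[...,1])<66)&(c["color"].min(-1)>110)&(P[...,2]<34)
    k,l,st,ce=cv2.connectedComponentsWithStats(m.astype(np.uint8))
    for i in range(1,k):
        if st[i,4]>4:print(n,st[i],L[l==i].mean(0).round(1),np.percentile(P[l==i][:,2],[10,50,90]).round(1))
a=np.load("top6.npz")["color"][135:180,280:370];b=np.load("side6.npz")["color"][205:260,355:400]
cv2.imwrite("pics/ch.png",np.hstack([cv2.resize(a,(480,240),interpolation=cv2.INTER_CUBIC),cv2.resize(b,(240,240),interpolation=cv2.INTER_CUBIC)]))
E
```

```text
side6 [369 212   1   5   5] [109.8  64.8] [11.6 16.1 20.6]
side6 [369 218   1  13  13] [110.2  38.2] [3.6 4.1 5.3]
side6 [371 225   7   5  25] [121.3  18.1] [ 8.  10.  11.7]
side6 [370 235   1   5   5] [111.5 -18. ] [3.7 4.9 6.6]
side6 [372 235   6   7  26] [119.9 -28.6] [ 8.8 10.8 12.3]
top6 [305 161  20   7  66] [118.6  21.6] [ 5.8 11.4 14. ]
top6 [297 164   6   1   6] [115.3  55.6] [4.1 6.1 8. ]
top6 [327 164  21   7  62] [118.1 -26.6] [ 6.2 12.1 15. ]
top6 [349 171   5   1   5] [115.1 -59.7] [4.9 5.7 7.4]
```

View pics/ch.png

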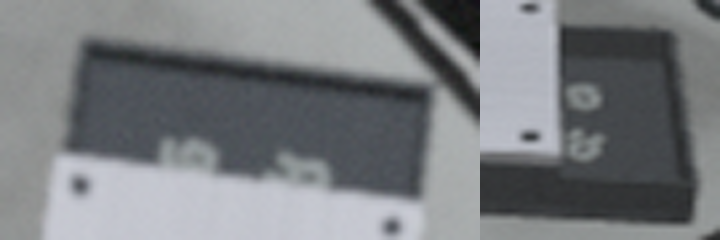

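Emit:
{"method": "jog_arm", "body": {
  "series": [0, 0, 0, 0, 0, -0.025, 1, 0, 0, 0, 0, 0, -0.055, 1, 0, 0, 0, 0, 0, -0.085, 1, 0, 0, 0, 0, 0, -0.1, 1, 0, 0, 0, 0, 0, -0.1034, 1, 0, 0, 0, 0, 0, -0.1034, 1, 0, 0, 0, 0, 0, -0.1034, 1],
  "squeeze": 25
}}

```text
clock: 14.7
eef_pos: [471.4, 180.3, 71.9]
eef_rot: [2.036, 1.569, 0.332]
wrist_force: [0.1, -0.3, -0.2]
finger_gap: 93.9
```

```bash
python3 look.py 7
```

```text
14.7 [471.37 180.29  71.92] [ 0.1  -0.28 -0.24] 93.9 jaw yaw -7.62 [ 0.001  0.    -1.   ]
```

View pics/side7.png

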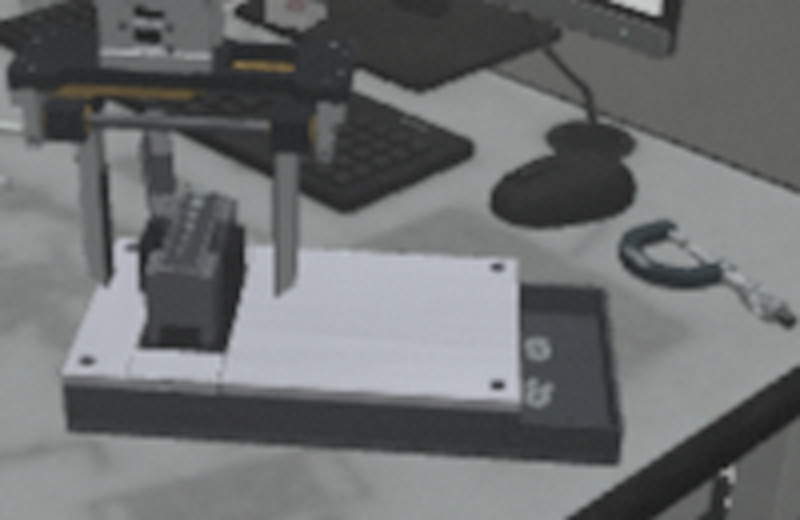

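Fingers straddle the cassette symmetrically (image columns about 100 and 288, cassette about 195). Closing.

Emit:
{"method": "jog_arm", "body": {
  "series": [0, 0, 0, 0, 0, 0, -1, 0, 0, 0, 0, 0, 0, -1, 0, 0, 0, 0, 0, 0, -1, 0, 0, 0, 0, 0, 0, -1, 0, 0, 0, 0, 0, 0, -1, 0, 0, 0, 0, 0, 0, -1, 0, 0, 0, 0, 0, 0, -1, 0, 0, 0, 0, 0, 0, -1]
}}

```text
clock: 15.8
eef_pos: [471.1, 180.1, 71.4]
eef_rot: [1.945, 1.57, 0.241]
wrist_force: [-0.8, 0.0, 5.3]
finger_gap: 39.4
```

```bash
python3 look.py 8;python3 look.py 8
```

```text
15.8 [471.12 180.12  71.43] [-0.84  0.03  5.27] 39.42 jaw yaw -7.62 [ 0.  0. -1.]
15.9 [471.13 180.17  71.43] [-0.9  -0.8   5.19] 39.75 jaw yaw -7.62 [ 0.  0. -1.]
```

View pics/side8.png

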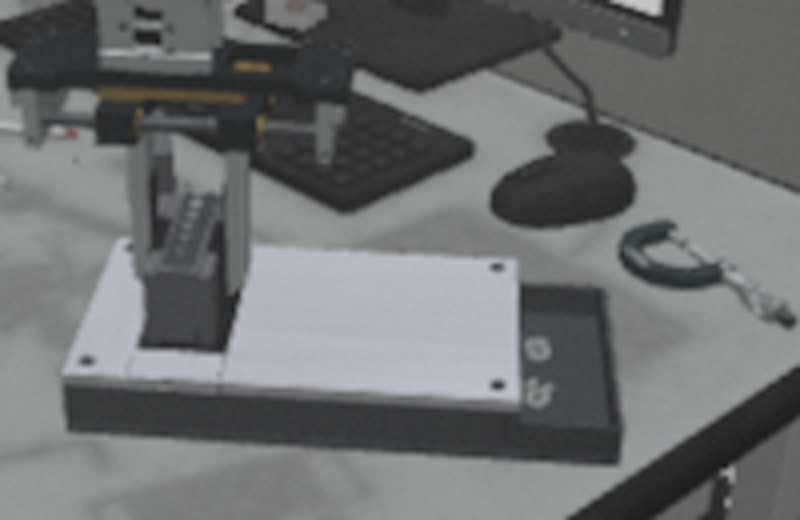

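Emit:
{"method": "jog_arm", "body": {
  "series": [0, 0, 0, 0, 0, 0.002, -1, 0, 0, 0, 0, 0, 0.005, -1, 0, 0, 0, 0, 0, 0.01, -1, 0, 0, 0, 0, 0, 0.01, -1, 0, 0, 0, 0, 0, 0.01, -1],
  "squeeze": 22
}}

```text
clock: 16.62
eef_pos: [470.9, 180.1, 81.0]
eef_rot: [-1.216, 1.571, -2.919]
wrist_force: [0.2, 0.5, -1.6]
finger_gap: 40.0
```

```bash
python3 look.py 9
```

```text
16.625 [470.88 180.08  81.  ] [ 0.21  0.52 -1.56] 40.0 jaw yaw -7.62 [-0. -0. -1.]
```

View pics/side9.png

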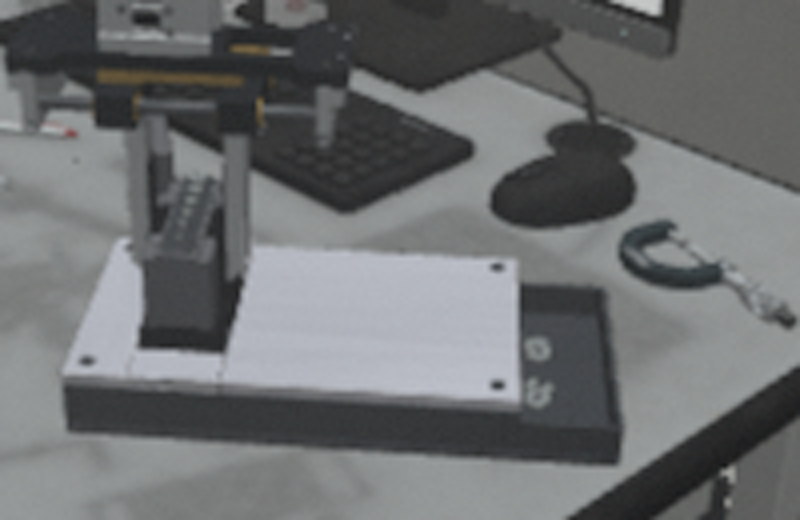

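Emit:
{"method": "jog_arm", "body": {
  "series": [0, 0, 0, 0, 0, 0.01, -1, 0, 0, 0, 0, 0, 0.02, -1, 0, 0, 0, 0, 0, 0.03, -1, 0, 0, 0, 0, 0, 0.045, -1, 0, 0, 0, 0, 0, 0.06, -1, 0, 0, 0, 0, 0, 0.075, -1, 0, 0, 0, 0, 0, 0.085, -1, 0, 0, 0, 0, 0, 0.09, -1, 0, 0, 0, 0, 0, 0.09, -1, 0, 0, 0, 0, 0, 0.09, -1, 0, 0, 0, 0, 0, 0.09, -1, 0, 0, 0, 0, 0, 0.09, -1]
}}

```text
clock: 18.23
eef_pos: [470.9, 180.1, 170.8]
eef_rot: [-1.109, 1.57, -2.813]
wrist_force: [0.2, 0.6, -2.4]
finger_gap: 39.4
```

```bash
python3 look.py 10
```

```text
18.225 [470.87 180.07 170.81] [ 0.2   0.63 -2.4 ] 39.39 jaw yaw -7.62 [-0. -0. -1.]
```

View pics/side10.png

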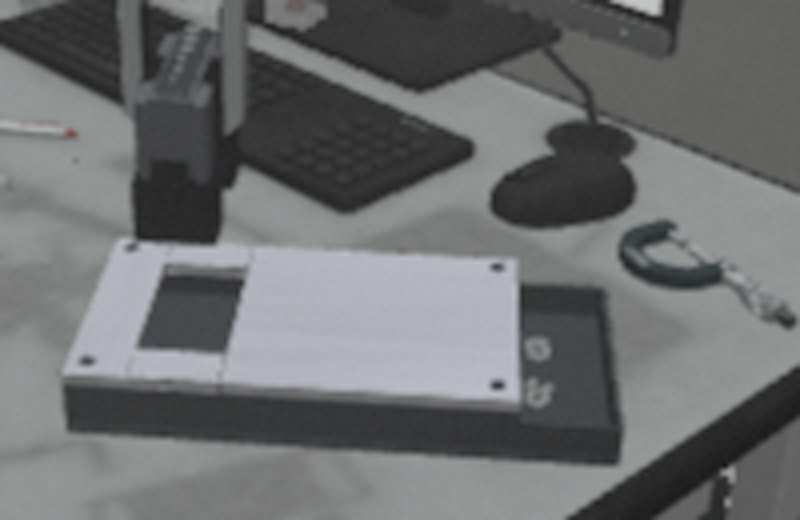

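```bash
python3 - <<'E'
import numpy as np,cv2
from h import *
c=dict(np.load("side10.npz"));P=cloud(c)
m=np.zeros((400,640),bool);m[146:166,275:293]=1
m&=(P[...,2]>175)&(P[...,2]<205)&(abs(P[...,0]-471)<22)
q=P[m];A=np.c_[q[:,:2]-[471,180],np.ones(len(q))];print(len(q),np.linalg.lstsq(A,q[:,2],rcond=None)[0])
a=np.load("top10.npz")["color"];b=np.load("top0.npz")["color"]
print([cv2.absdiff(a[y0:y1,x0:x1],b[y0:y1,x0:x1]).mean() for y0,y1,x0,x1 in((240,272,405,437),(255,282,178,245))])
E
python3 -c "
from cell import manip;print(manip.sign_off());s=manip.read_state();print(s['clock'],s['finger_gap'],s['wrist_force'])"
```

```text
306 [-3.77820277e-02  2.49488092e-02  1.88557070e+02]
[np.float64(2.8170572916666665), np.float64(2.693384927215773)]
the job is handed in; nothing more can be done
None
the job is handed in; nothing more can be done
```

The job is done and handed in at about 18 s on the clock. I wiped the chips off the deck with the scraper and put the scraper back on the desk where it had stood. Then I pinched the cassette's catches, lifted it straight up about 100 mm, and signed off while still holding it pinched above the dock.

**Last checks**
- **Chips:** the deck is clear. The chips show as two touching pairs lying flat on the trough floor, so I count four, but I could not separate them one by one.
- **Scraper and ring gauge:** the scraper stands on the desk off the dock, and the ring gauge has not moved. Both image patches match the first picture.
- **Cassette:** the well is empty. The tool is at z 170.8 mm, the wrist carries 2.4 N (the cassette's weight), and the tool axis is vertical. The plane fitted to the cassette top slopes about 2°, which I take to be within the noise of the range image because the picture shows it level.

**What disagreed**
- **Finger gap:** it reads 39.4 to 40.0 mm with the cassette held, against the 42 mm stated for both catches fully in. The catches are evidently in, since the cassette came free.
- **Cassette height:** the range image put the cassette top at about 189 mm, against the 196 mm expected for the pin tops. The fit covers both the pins and the body below them.
- **Side camera:** it read dock y about 5 mm off the top camera, so I used the top view for positions.

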